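Line up microscope objectives by length in the storage rack

TASK

Put the four loose microscope objectives away in the storage rack, one standing in the middle of each round seat, in order of length: the shortest in the seat beside the red stud, the longest in the seat at the other end. Keep each objective upright all the while, nose up, and leave the eyepiece standing where it is.

Things in the scene. Friction and masses are not known exactly. Their poses are not given: they have to be found in the camera images.
- obj_yellow: microscope objective, the shortest of four: 33 mm long, standing upright on its threaded end; a steel barrel 30 mm across (from 5 mm up to 25 mm above its underside), threaded foot 25 mm across and 4 mm high, and a yellow band and tapered yellow nose on top (the nose narrows to 18 mm over the last 8 mm). Loose, 60 to 250 g. Origin: centre of its underside, z up its axis. Can be gripped from above across the barrel in any direction.
- obj_green: microscope objective, the second shortest of four: 42 mm long, standing upright on its threaded end; a steel barrel 30 mm across (from 5 mm up to 34 mm above its underside), threaded foot 25 mm across and 4 mm high, and a green band and tapered green nose on top (the nose narrows to 18 mm over the last 8 mm). Loose, 60 to 250 g. Origin: centre of its underside, z up its axis. Can be gripped from above across the barrel in any direction.
- obj_blue: microscope objective, the second longest of four: 51 mm long, standing upright on its threaded end; a steel barrel 30 mm across (from 5 mm up to 43 mm above its underside), threaded foot 25 mm across and 4 mm high, and a blue band and tapered blue nose on top (the nose narrows to 18 mm over the last 8 mm). Loose, 60 to 250 g. Origin: centre of its underside, z up its axis. Can be gripped from above across the barrel in any direction.
- obj_white: microscope objective, the longest of four: 60 mm long, standing upright on its threaded end; a steel barrel 30 mm across (from 5 mm up to 52 mm above its underside), threaded foot 25 mm across and 4 mm high, and a white band and tapered white nose on top (the nose narrows to 18 mm over the last 8 mm). Loose, 60 to 250 g. Origin: centre of its underside, z up its axis. Can be gripped from above across the barrel in any direction.
- seat_a: round shallow black seat with a grey floor, an end one of four alike in one straight row a, b, c, d (66 mm apart) on a fixed aluminium rack plate (72 x 330 mm, 6 mm thick). Outside 52 mm, inside 42 mm across; its rim stands 6 mm and its floor 3 mm above its origin, which is the centre of its underside (on the plate). Its y axis runs along the row from a towards d.
- seat_b: round shallow black seat with a grey floor, an inner one of four alike in one straight row a, b, c, d (66 mm apart) on a fixed aluminium rack plate (72 x 330 mm, 6 mm thick). Outside 52 mm, inside 42 mm across; its rim stands 6 mm and its floor 3 mm above its origin, which is the centre of its underside (on the plate). Its y axis runs along the row from a towards d.
- seat_c: round shallow black seat with a grey floor, an inner one of four alike in one straight row a, b, c, d (66 mm apart) on a fixed aluminium rack plate (72 x 330 mm, 6 mm thick). Outside 52 mm, inside 42 mm across; its rim stands 6 mm and its floor 3 mm above its origin, which is the centre of its underside (on the plate). Its y axis runs along the row from a towards d.
- seat_d: round shallow black seat with a grey floor, an end one of four alike in one straight row a, b, c, d (66 mm apart) on a fixed aluminium rack plate (72 x 330 mm, 6 mm thick). Outside 52 mm, inside 42 mm across; its rim stands 6 mm and its floor 3 mm above its origin, which is the centre of its underside (on the plate). Its y axis runs along the row from a towards d.
- marker: short red round stud, 22 mm across and 12 mm high, fixed on the rack plate at one end of the row, 47 mm outside the centre of either seat_a or seat_d (the other end has a grey stud alike). It marks the end for the shortest objective. Origin: centre of its underside.
- eyepiece: eyepiece standing among the objectives, to be left alone: 48 mm high, steel barrel 30 mm across below, black head 38 mm across on top (upper 24 mm). Loose, 120 g. Origin: centre of its underside. The objectives and the eyepiece start on the bench between the rack and the robot, at least 95 mm from one another.
Mind the look-alikes: they are no part of the job. What is shaped like the obj_white but pink or purple is not meant.

How it is judged:
By the outcome, as a careful person would: the job done as asked, in the order asked, and still so for the second after the job is handed in, with the robot touching nothing.
It also fails if it takes over 99 s, if anything falls off the work surface, if the arm or the gripper's body presses on something with over 40 N, if the wrist force passes 120 N, or if a joint passes its speed limit or range.

ROBOT

A 7-joint arm with a two-finger parallel gripper is mounted at the origin on the work surface. World frame = base frame: x ahead of the robot, y to its left, z up, the work surface at z = 0. Lengths are in m, angles in rad, forces in N, time in s.
With the tool pointing down it reaches from about 0.425 to 0.8 m from the base axis. Payload 8.3 kg.
Tool frame: the origin (TCP) lies between the finger pads; the fingertips stand ctrl.nose_length ahead of it and the grasp point (between the pads) lies 2 mm behind it (ctrl.nose_length is the distance from the TCP to the fingertips, in m); z points along the fingers, y is the line along which they close (so a half turn about z gives the same grasp; the last joint's range is limited). The gripper opens to 85 mm and grips with 20 to 120 N. Pads are 22 mm wide; open, the fingers measure 114 mm over their backs; the gripper's body (76 mm by 85 mm) begins 54 mm behind the grasp point. The pads swing forward as they close: fully open they stand 13 mm farther back than shut.
Start: joints at [-1.212, 0.383, 0.016, 1.37, -0.006, 1.388, -0.046], TCP at [0.256, 0.57, 0.248] pointing down, gripper open.
Joint ranges: [-2.95, 2.95], [-0.25, 2.06], [-1.52, 1.56], [0.18, 2.33], [-1.44, 4.58], [0.02, 2.06], [-3.01, 3.01]. Speed limits (rad/s): [2.39, 2.39, 3.01, 3.01, 3.14, 3.14, 3.14].

INTERFACE

Orientations are given as a rotation vector (axis times angle).
In Python, from rig import ctrl gives the robot as it stands. The module is installed in compiled form; this text tells all that it offers.
- The arm moves only by the tool play_rows, never from a script. Its arguments are lists of equal length, an entry for each row: "fingers": the closure, from -1 (fully open) to 1 (shut), so that 0 is half open; "offset": the shift along the tool's x, y, z in units of 0.08 m (1.0 is 0.08 m), a list of three; "dr": the turn, a rotation vector about the tool's x, y, z in units of 90 degrees (1.0 is 90 degrees), a list of three. In form: {"fingers": [fingers, ...], "offset": [[tx, ty, tz], ...], "dr": [[wx, wy, wz], ...]}. A call has 1 to 8 rows; each row is the pose to reach, as a shift and turn from the pose commanded when the call began, along the tool's axes at that moment; what a row does not reach only later rows make up. A row lasts 1/10 s, in which the tool goes at most 50 mm and 8.59 degrees, less where a joint would pass 70% of its speed; a pose out of reach is approached as far as the arm can. A call with a number of a shift or a turn outside -1 to 1 is refused whole. A call with a gripper value outside its range is refused whole. The fingers move at their own pace and stop on an object; the grip force is fixed at half the most. Time passes only in rows, so rows that repeat a pose let the fingers close. It gives the time, the measured TCP pose, the force, the opening and the grip force at its end, in the units of the state.
- ctrl.state(): the state, without advancing time (a new reading comes with each control period).
- ctrl.capture(name): name is "side" or "top" or "wrist"; returns (picture, depth): 420x560x3 uint8, blue, green, red; 420x560 float32, m along the optical axis (not along the pixel's ray), 0 where there is no reading.
- ctrl.camera_params(name): a dict with "fovy" (degrees; the focal length in pixels is half the picture's height over the tangent of half this angle, whatever the lens; pixels are square), "cx", "cy" (the principal point, pixels), "R" (3x3) and "t" (3): a world point X has camera coordinates R X + t. Camera axes: x right, y down, z forward; pixel columns grow to the right and rows downward; lengths in m; the calibration is good to about 2 mm. A picture is of the moment at which its call begins: read the wrist's pose just before it. camera_params takes no time and is no camera call; for the wrist camera it gives the pose at the moment of the call.
- ctrl.finish_job(): hands the job in; it is judged then, once.
The state is a dict: "time": time; "joints": joint angles; "joint_velocities": joint speeds; "tau": joint torques, N m; "tool_pos": TCP position; "tool_rot": TCP orientation; "ft_force": force on the tool from outside, world axes, zero at the start; "moment": the same for the moment, N m; "finger_gap": opening from 0.0 (shut) to 1.0 (fully open); "grasp_force": force on a finger pad.
Only numpy, scipy, OpenCV 4.12 (cv2) and the standard library are available. Lean on these libraries where they do the work, as an engineer would, in place of code of your own. Each camera call takes 0.05 s, during which the arm holds its last target. There are 200 camera calls.

## Working session

There is one attempt and no reset: what is moved stays moved. The work goes in short steps, Python scripts to look and compute and a tool call to move; the robot and the scene stay as the last step left them, time stands still between calls to the robot, and variables do not carry over. Pictures are saved under pics/ and viewed, at most 14 in all, crops included, and the job is handed in when it is done.

Besides the shell and the picture viewer there is one more tool, called after "Request:" as name(argument=value, ...), one argument or row to a line, values as JSON. play_rows: Moves the arm, as the interface text tells. Its arguments: {"type":"object","properties":{"fingers":{"type":"array","items":{"type":"number"}},"offset":{"type":"array","items":{"type":"array","items":{"type":"number","minimum":-1,"maximum":1}}},"dr":{"type":"array","items":{"type":"array","items":{"type":"number","minimum":-1,"maximum":1}}}},"required":["fingers","offset","dr"]}

```bash
mkdir -p pics; ls; python3 - <<'E'
from rig import ctrl
import cv2,numpy as np
print(ctrl.state()); print(ctrl.nose_length)
for n in("top","side"):
    p,d=ctrl.capture(n); cv2.imwrite(f"pics/{n}0.png",p); np.savez(f"{n}0.npz",p=p,d=d)
    c=ctrl.camera_params(n); print(n,c)
E
```

```text
pics
{'time': 0.0, 'joints': array([-1.21192766,  0.38424707,  0.01638812,  1.37113848, -0.00629561,
        1.38821591, -0.04650232]), 'joint_velocities': array([ 8.64879964e-04, -4.11534574e-04, -4.72684629e-04,  8.98620617e-05,
       -1.36863571e-03,  4.12825439e-04, -9.07720471e-04]), 'tau': array([-6.63308783e-04, -6.27589202e+01,  8.43805913e-01, -3.71824336e+01,
        1.64381589e-02,  1.40923593e-02, -6.57224223e-05]), 'tool_pos': array([0.25564321, 0.56981298, 0.2472805 ]), 'tool_rot': array([-6.57460642e-01, -3.07165171e+00,  3.02303437e-03]), 'ft_force': array([-0.1101026 , -0.23957523,  0.38656306]), 'moment': array([ 0.00111879, -0.04887649, -0.01032568]), 'grasp_force': 0.0, 'finger_gap': 1.001248194198403}
0.017
top {'fovy': 46.60415387145661, 'cx': 278.8479730087842, 'cy': 207.88858991555284, 'R': array([[ 0.0279311 , -0.99959816, -0.00483523],
       [-0.99626131, -0.02744161, -0.08191676],
       [ 0.08175115,  0.00710518, -0.99662745]]), 't': array([-0.00441732,  0.55724808,  0.94120432])}
side {'fovy': 42.72973730727082, 'cx': 275.5002975881951, 'cy': 198.36533618506127, 'R': array([[ 0.80813361, -0.58879652,  0.01545039],
       [-0.43828756, -0.61866732, -0.65203892],
       [ 0.3934769 ,  0.52016286, -0.75802805]]), 't': array([-0.44443375,  0.29928813,  0.82601014])}
```

View pics/top0.png

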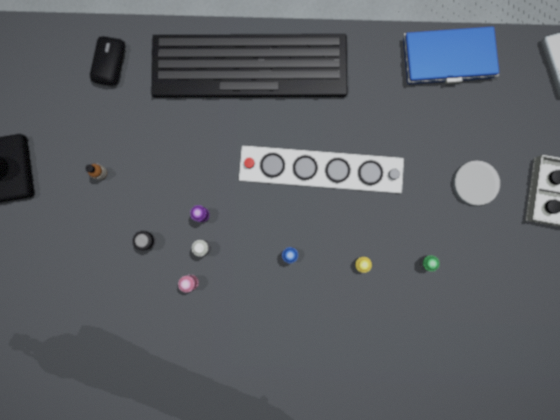

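View pics/side0.png

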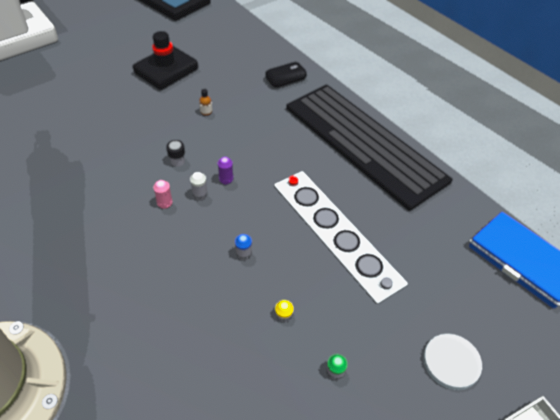

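The top view shows the red stud at (249,163) and the seats at (272,165), (305,168), (338,170) and (370,172). White is at (200,248), blue at (290,256), yellow at (364,265) and green at (432,264). The eyepiece is at (144,241), with the look-alikes purple at (199,214) and pink at (187,284). The side view agrees: the red stud is at (293,181), and white at (198,185), with purple and pink on either side of it.

```bash
cat > h.py <<'E'
import numpy as np, cv2
from rig import ctrl
from scipy.spatial.transform import Rotation as Ro
def K(c): 
    f=210/np.tan(np.radians(c["fovy"])/2); return np.array([[f,0,c["cx"]],[0,f,c["cy"]],[0,0,1]])
def ray(c,uv):
    d=c["R"].T@np.linalg.inv(K(c))@np.array([uv[0],uv[1],1.]); return -c["R"].T@c["t"], d
def onplane(c,uv,z):
    o,d=ray(c,uv); return o+d*(z-o[2])/d[2]
def tri(c1,a,c2,b):
    P=[K(c)@np.c_[c["R"],c["t"]] for c in(c1,c2)]
    X=cv2.triangulatePoints(P[0],P[1],np.float64(a),np.float64(b)).ravel(); return X[:3]/X[3]
def cloud(c,d,m):
    v,u=np.nonzero(m&(d>0)); z=d[v,u]
    p=np.linalg.inv(K(c))@np.vstack([u,v,np.ones_like(u)])*z
    return (c["R"].T@(p-c["t"][:,None])).T
HUE=dict(blue=(105,125),yellow=(22,35),green=(55,85),purple=(128,150),pink=(155,175))
def blobs(p,m,lo=20,hi=900):
    n,l,s,ce=cv2.connectedComponentsWithStats(m.astype(np.uint8))
    return [(ce[i],s[i],l==i) for i in range(1,n) if lo<s[i,4]<hi]
E
python3 - <<'E'
from h import *
D={n:np.load(n+"0.npz") for n in("top","side")}; C={n:ctrl.camera_params(n) for n in D}
box={"top":(80,140,460,310),"side":(130,130,420,390)}
for k in list(HUE)+["white","black","red"]:
    got={}
    for n in D:
        p,d=D[n]["p"],D[n]["d"]; hsv=cv2.cvtColor(p,cv2.COLOR_BGR2HSV); h,s,v=cv2.split(hsv)
        if k in HUE: m=(h>=HUE[k][0])&(h<=HUE[k][1])&(s>90)&(v>60)
        elif k=="red": m=((h<6)|(h>174))&(s>150)&(v>100)
        elif k=="white": m=(s<60)&(v>130)
        else: m=(v<28)
        x0,y0,x1,y1=box[n]; b=np.zeros_like(m); b[y0:y1,x0:x1]=1
        for ce,st,mm in blobs(p,m&b):
            P=cloud(C[n],d,mm)
            if len(P)<5: continue
            zt=np.percentile(P[:,2],95); T=P[P[:,2]>zt-.003]
            print(k,n,ce.round(1),st[4],"ztop %.4f"%zt,"topmean",T[:,:2].mean(0).round(4),"all",P.mean(0).round(4))
p=D["top"]["p"]; print(-C["top"]["R"].T@C["top"]["t"])
g=cv2.resize(np.hstack([p[130:300,170:450]]),None,fx=2.8,fy=2.8,interpolation=cv2.INTER_CUBIC); cv2.imwrite("pics/crop1.png",g)
E
```

```text
blue top [289.5 254.9] 192 ztop 0.0525 topmean [ 0.4666 -0.0106] all [ 0.4654 -0.0122  0.0406]
blue side [242.9 241.6] 217 ztop 0.0507 topmean [ 0.4642 -0.0161] all [ 0.4657 -0.0146  0.0399]
yellow top [362.8 264.1] 175 ztop 0.0346 topmean [ 0.4524 -0.1548] all [ 0.4514 -0.1557  0.0262]
yellow side [283.9 309. ] 259 ztop 0.0332 topmean [ 0.45   -0.1599] all [ 0.4496 -0.161   0.025 ]
green top [430.  262.9] 157 ztop 0.0436 topmean [ 0.4578 -0.2834] all [ 0.4577 -0.2829  0.0378]
green side [336.8 364. ] 293 ztop 0.0426 topmean [ 0.4568 -0.289 ] all [ 0.4559 -0.2889  0.0346]
purple top [199.8 213.7] 201 ztop 0.0609 topmean [0.5424 0.1659] all [0.5397 0.1629 0.0469]
purple side [225.2 170.6] 332 ztop 0.0586 topmean [0.5397 0.1609] all [0.5371 0.1571 0.0355]
pink side [163.  195.8] 313 ztop 0.0560 topmean [0.4024 0.1745] all [0.4021 0.1707 0.0343]
white top [272.1 164.7] 285 ztop 0.0126 topmean [0.6447 0.0263] all [0.6454 0.0271 0.0097]
white top [304.9 167.1] 292 ztop 0.0123 topmean [ 0.6422 -0.0387] all [ 0.6423 -0.039   0.0096]
white top [337.4 169.7] 296 ztop 0.0123 topmean [ 0.6379 -
[... 1046 characters left out ...]
0.0456]
white side [306.1 196.1] 208 ztop 0.0104 topmean [0.6443 0.0247] all [0.6451 0.0255 0.0081]
white side [325.7 217.5] 232 ztop 0.0111 topmean [ 0.6416 -0.0417] all [ 0.642  -0.0402  0.0083]
white side [346.6 240.5] 261 ztop 0.0107 topmean [ 0.6384 -0.1069] all [ 0.6388 -0.1063  0.0083]
white side [369. 265.] 288 ztop 0.0106 topmean [ 0.6356 -0.1726] all [ 0.6359 -0.172   0.0081]
white side [337.7 360.7] 23 ztop 0.0433 topmean [ 0.4573 -0.2879] all [ 0.458  -0.2875  0.0412]
black side [363.6 170.6] 317 ztop 0.0141 topmean [0.787  0.0091] all [0.7875 0.0133 0.0096]
red side [292.9 180.2] 64 ztop 0.0183 topmean [0.6457 0.0708] all [0.6454 0.0706 0.0156]
[0.47834355 0.00418881 0.98365665]
```

View pics/crop1.png

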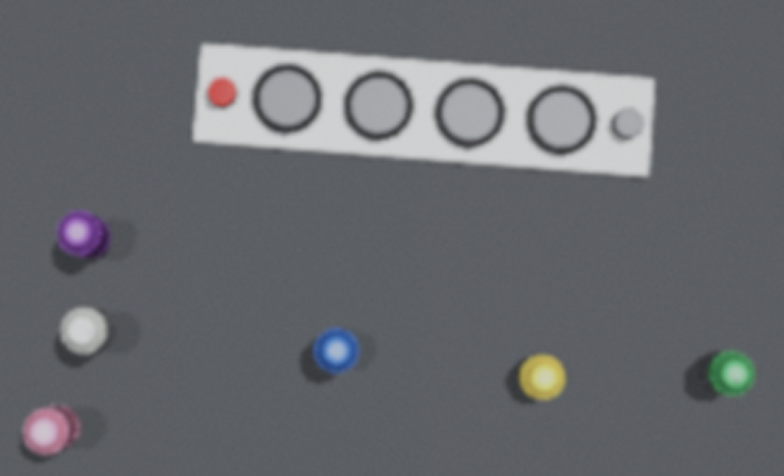

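The crop confirms the order and the purple/pink look-alikes. I'll turn the tool to match the world axes and move towards white.

Request:
play_rows(
  fingers=[-1,-1,-1,-1,-1],
  offset=[
    [-0.5,-0.4,0],
    [-1,-0.77,0],
    [-1,-0.77,0],
    [-1,-0.77,0],
    [-1,-0.77,0],
  ],
  dr=[
    [0,0,-0.09],
    [0,0,-0.18],
    [0,0,-0.268],
    [0,0,-0.268],
    [0,0,-0.268],
  ],
)

```text
time: 0.6
tool_pos: [0.3027, 0.4819, 0.2481]
tool_rot: [-0.006, -3.141, -0.0]
ft_force: [0.2, 0.8, 0.3]
finger_gap: 1.002
grasp_force: 0.0
```

Request:
play_rows(
  fingers=[-0.2,-0.2,-0.2],
  offset=[
    [-0.27,-0.5,0],
    [-0.54,-1,0],
    [-0.54,-1,0],
  ],
  dr=[
    [0,0,0],
    [0,0,0],
    [0,0,0],
  ],
)

```text
time: 0.9
tool_pos: [0.3503, 0.3968, 0.2483]
tool_rot: [0.018, 3.14, -0.003]
ft_force: [-0.0, -0.2, 0.7]
finger_gap: 0.603
grasp_force: 0.0
```

Request:
play_rows(
  fingers=[-0.2,-0.2,-0.2],
  offset=[
    [-0.27,-0.5,0],
    [-0.54,-1,0],
    [-0.54,-1,0],
  ],
  dr=[
    [0,0,0],
    [0,0,0],
    [0,0,0],
  ],
)

```text
time: 1.2
tool_pos: [0.3932, 0.3165, 0.2484]
tool_rot: [0.018, 3.14, -0.003]
ft_force: [0.2, -0.8, 0.4]
finger_gap: 0.601
grasp_force: 0.0
```

Request:
play_rows(
  fingers=[-0.2,-0.2,-0.2,-0.2],
  offset=[
    [-0.27,-0.5,0],
    [-0.54,-1,0],
    [-0.54,-1,0],
    [-0.54,-1,0],
  ],
  dr=[
    [0,0,0],
    [0,0,0],
    [0,0,0],
    [0,0,0],
  ],
)

```text
time: 1.6
tool_pos: [0.4332, 0.2416, 0.2482]
tool_rot: [-0.007, -3.141, -0.0]
ft_force: [0.2, 0.9, 0.2]
finger_gap: 0.601
grasp_force: 0.0
```

```bash
cat >> h.py <<'E'
def go(xyz):
    s=ctrl.state(); R=Ro.from_rotvec(s["tool_rot"]).as_matrix()
    print("t %.2f"%s["time"],"pos",s["tool_pos"].round(4),"yaw_err",np.degrees(np.arctan2(R[0,1],R[1,1])).round(2),"z",R[:,2].round(4),"gap %.3f"%s["finger_gap"],"F",s["ft_force"].round(1))
    if xyz is not None: print("offset",(R.T@(np.array(xyz)-s["tool_pos"])/.08).round(3))
E
python3 - <<'E'
from h import *
go([.475,.16,.2])
c=ctrl.camera_params("wrist"); p,d=ctrl.capture("wrist"); cv2.imwrite("pics/w1.png",p)
s=ctrl.state(); print(c["fovy"],c["cx"],c["cy"],c["R"],(-c["R"].T@c["t"])-s["tool_pos"])
E
```

```text
t 1.60 pos [0.4332 0.2416 0.2482] yaw_err 0.25 z [-2.e-04  1.e-04 -1.e+00] gap 0.601 F [0.2 0.9 0.2]
offset [-0.527 -1.018  0.602]
59.56563426587246 280.26195286499393 207.38942266026896 [[ 4.42324105e-03  9.99989883e-01 -8.17346168e-04]
 [ 9.55458334e-01 -3.98506471e-03  2.95099121e-01]
 [ 2.95092879e-01 -2.08623476e-03 -9.55466295e-01]] [-0.07524364 -0.00054905  0.12678924]
```

View pics/w1.png

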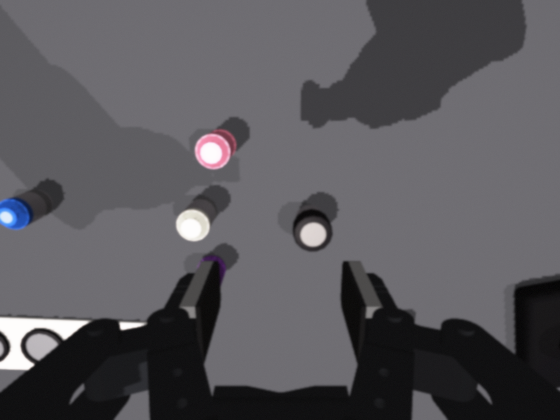

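The wrist view shows white at (193,225), pink at (214,150), blue at (15,212) and the eyepiece at (312,232). Next I'll move over white and measure it, using two wrist positions as well as the fixed cameras.

Request:
play_rows(
  fingers=[-0.2,-0.2,-0.2,-0.2,-0.2],
  offset=[
    [-0.26,-0.5,0.3],
    [-0.53,-1,0.6],
    [-0.53,-1,0.6],
    [-0.53,-1,0.6],
    [-0.53,-1,0.6],
  ],
  dr=[
    [0,0,0],
    [0,0,0],
    [0,0,0],
    [0,0,0],
    [0,0,0],
  ],
)

```text
time: 2.15
tool_pos: [0.4748, 0.1638, 0.2005]
tool_rot: [0.003, -3.141, -0.001]
ft_force: [-0.1, 1.1, 0.6]
finger_gap: 0.602
grasp_force: 0.0
```

```bash
cat >> h.py <<'E'
def look(k,ztop,near,cam="wrist",save=None):
    """centre of the coloured nose: raycast of the mask's silhouette centre, and depth cloud top"""
    c=ctrl.camera_params(cam); p,d=ctrl.capture(cam)
    if save: cv2.imwrite(save,p)
    h,s,v=cv2.split(cv2.cvtColor(p,cv2.COLOR_BGR2HSV))
    m=(s<60)&(v>120) if k=="white" else (h>=HUE[k][0]-4)&(h<=HUE[k][1]+4)&(s>70)&(v>40)
    m=cv2.morphologyEx(m.astype(np.uint8),cv2.MORPH_CLOSE,np.ones((9,9)))>0
    for ce,st,mm in blobs(p,m,60,9000):
        P=cloud(c,d,mm)
        if len(P)<20 or np.hypot(*(np.median(P[:,:2],0)-near))>.04: continue
        zt=np.percentile(P[:,2],90); T=P[P[:,2]>zt-.0025]
        tm=cv2.moments(cv2.convexHull(np.argwhere(mm)[:,::-1].astype(np.int32))); 
        print(k,"px",ce.round(1),st.tolist(),"ztop %.4f"%zt,"top",((T.max(0)+T.min(0))/2)[:2].round(4),T[:,:2].mean(0).round(4),"ext",np.ptp(T[:,:2],axis=0).round(4),"bbox mid",((P.max(0)+P.min(0))/2)[:2].round(4),"ray@ztop-4",onplane(c,ce,ztop-.004)[:2].round(4))
    return p,d,c
E
python3 - <<'E'
from h import *
go(None)
look("white",.06,[.475,.16],save="pics/w2.png")
E
```

```text
t 2.15 pos [0.4748 0.1638 0.2005] yaw_err -0.12 z [-2.e-04  8.e-04 -1.e+00] gap 0.602 F [-0.1  1.1  0.6]
white px [274.3 195.4] [253, 175, 43, 41, 1377] ztop 0.0617 top [0.4735 0.1591] [0.4732 0.1594] ext [0.0202 0.0212] bbox mid [0.483  0.1581] ray@ztop-4 [0.4731 0.1593]
white px [190.5 310.9] [185, 307, 10, 10, 61] ztop 0.2260 top [0.4651 0.1349] [0.4649 0.1353] ext [0.0039 0.0029] bbox mid [0.4651 0.1349] ray@ztop-4 [0.5747 0.088 ]
white px [370.  310.7] [367, 307, 10, 10, 63] ztop 0.2260 top [0.4649 0.1927] [0.4647 0.1924] ext [0.0041 0.0029] bbox mid [0.4649 0.1927] ray@ztop-4 [0.5742 0.2401]
```

View pics/w2.png

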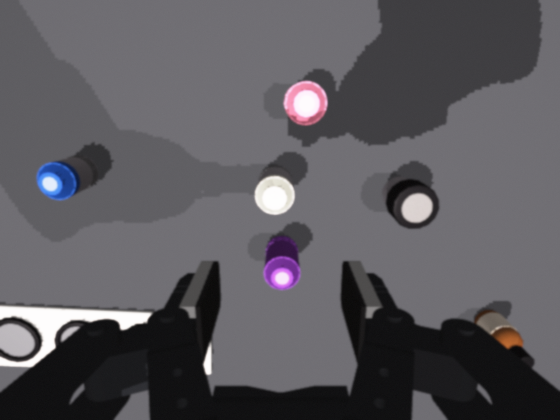

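The wrist view has white at (274,195), directly below between the fingers, with purple at (282,270) and pink at (305,102). I'll descend with the fingers part open.

Request:
play_rows(
  fingers=[-0.2,-0.2,-0.2,-0.2],
  offset=[
    [0.02,-0.056,0.4],
    [0.02,-0.056,0.9],
    [0.02,-0.056,0.9],
    [0.02,-0.056,0.9],
  ],
  dr=[
    [0,0,0],
    [0,0,0],
    [0,0,0],
    [0,0,0],
  ],
)

```text
time: 2.6
tool_pos: [0.4734, 0.158, 0.129]
tool_rot: [0.002, -3.141, 0.0]
ft_force: [0.8, -0.9, 0.3]
finger_gap: 0.605
grasp_force: 0.0
```

```bash
python3 - <<'E'
from h import *
look("white",.06,[.475,.16])
go([.4732,.1593,.038])
E
```

```text
white px [190.4 310.8] [184, 307, 11, 10, 69] ztop 0.1546 top [0.4632 0.1291] [0.4634 0.1295] ext [0.004  0.0031] bbox mid [0.4639 0.1291] ray@ztop-4 [0.5268 0.102 ]
white px [370.3 310.7] [367, 307, 11, 10, 66] ztop 0.1546 top [0.4637 0.187 ] [0.4633 0.1867] ext [0.0045 0.0034] bbox mid [0.4637 0.187 ] ray@ztop-4 [0.5265 0.2141]
t 2.65 pos [0.4744 0.158  0.1301] yaw_err -0.04 z [ 1.6e-03  9.0e-04 -1.0e+00] gap 0.602 F [-0.1 -0.6 -0.1]
offset [0.017 0.015 1.151]
```

Request:
play_rows(
  fingers=[-0.2,-0.2,-0.2,-0.2],
  offset=[
    [0,0,0.4],
    [0,0,0.8],
    [0,0,0.9],
    [0,0,0.9],
  ],
  dr=[
    [0,0,0],
    [0,0,0],
    [0,0,0],
    [0,0,0],
  ],
)

```text
time: 3.05
tool_pos: [0.474, 0.1571, 0.057]
tool_rot: [-0.001, -3.141, 0.0]
ft_force: [-0.1, -0.1, 0.6]
finger_gap: 0.598
grasp_force: 0.0
```

Request:
play_rows(
  fingers=[-0.2,-0.2,1,1,1,1,1],
  offset=[
    [0,0,0.24],
    [0,0,0.24],
    [0,0,0.24],
    [0,0,0.24],
    [0,0,0.24],
    [0,0,0.24],
    [0,0,0.24],
  ],
  dr=[
    [0,0,0],
    [0,0,0],
    [0,0,0],
    [0,0,0],
    [0,0,0],
    [0,0,0],
    [0,0,0],
  ],
)

```text
time: 3.75
tool_pos: [0.4749, 0.1572, 0.0391]
tool_rot: [0.001, 3.139, 0.002]
ft_force: [-1.2, -0.6, 5.7]
finger_gap: 0.336
grasp_force: 58.6
```

```bash
python3 - <<'E'
from h import *
go([.6357,-.171,.2])
print(ctrl.state()["grasp_force"])
p,d=ctrl.capture("wrist"); cv2.imwrite("pics/w3.png",p)
E
```

```text
t 3.75 pos [0.4749 0.1572 0.0391] yaw_err 0.05 z [ 0.0024  0.0013 -1.    ] gap 0.336 F [-1.2 -0.6  5.7]
offset [-2.018 -4.098 -2.012]
58.59792331662902
```

View pics/w3.png

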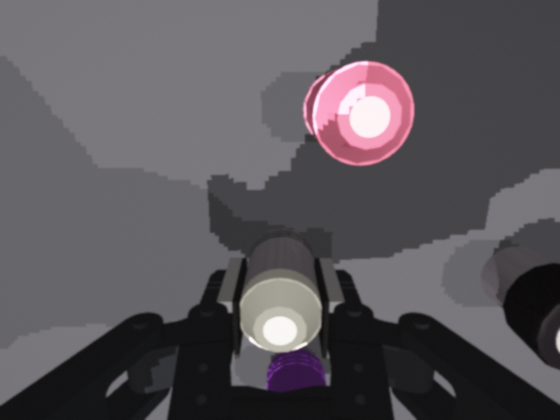

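White is held: the view shows it centred between the pads at (281,320), with the opening matching 30 mm. I'll lift it and carry it to the seat farthest from the red stud.

Request:
play_rows(
  fingers=[1,1,1,1],
  offset=[
    [0,0,-0.3],
    [0,0,-0.7],
    [0,0,-1],
    [0,0,-1],
  ],
  dr=[
    [0,0,0],
    [0,0,0],
    [0,0,0],
    [0,0,0],
  ],
)

```text
time: 4.2
tool_pos: [0.4763, 0.1575, 0.1217]
tool_rot: [0.002, 3.135, 0.005]
ft_force: [0.2, -0.4, -1.7]
finger_gap: 0.337
grasp_force: 59.4
```

Request:
play_rows(
  fingers=[1,1,1,1],
  offset=[
    [-0.2,-0.4,-0.1],
    [-0.4,-0.8,-0.2],
    [-0.5,-1,-0.3],
    [-0.5,-1,-0.3],
  ],
  dr=[
    [0,0,0],
    [0,0,0],
    [0,0,0],
    [0,0,0],
  ],
)

```text
time: 4.6
tool_pos: [0.5153, 0.0731, 0.1423]
tool_rot: [0.01, 3.139, -0.001]
ft_force: [0.2, -0.1, -0.9]
finger_gap: 0.338
grasp_force: 59.5
```

Request:
play_rows(
  fingers=[1,1,1],
  offset=[
    [-0.25,-0.5,0],
    [-0.5,-1,0],
    [-0.5,-1,0],
  ],
  dr=[
    [0,0,0],
    [0,0,0],
    [0,0,0],
  ],
)

```text
time: 4.9
tool_pos: [0.5548, -0.01, 0.1411]
tool_rot: [0.013, 3.141, -0.005]
ft_force: [0.9, 0.3, -0.3]
finger_gap: 0.335
grasp_force: 59.6
```

Request:
play_rows(
  fingers=[1,1,1],
  offset=[
    [-0.25,-0.5,0],
    [-0.5,-1,0],
    [-0.5,-1,0],
  ],
  dr=[
    [0,0,0],
    [0,0,0],
    [0,0,0],
  ],
)

```text
time: 5.2
tool_pos: [0.5941, -0.0903, 0.1408]
tool_rot: [0.013, 3.141, -0.007]
ft_force: [-0.5, 0.1, -1.3]
finger_gap: 0.332
grasp_force: 59.7
```

Request:
play_rows(
  fingers=[1,1,1,1,1,1],
  offset=[
    [-0.2,-0.4,0],
    [-0.4,-0.8,0],
    [-0.5,-1,0],
    [-0.5,-1,0],
    [-0.5,-1,0],
    [-0.5,-1,0],
  ],
  dr=[
    [0,0,0],
    [0,0,0],
    [0,0,0],
    [0,0,0],
    [0,0,0],
    [0,0,0],
  ],
)

```text
time: 5.8
tool_pos: [0.6333, -0.1613, 0.1406]
tool_rot: [0.002, -3.141, -0.002]
ft_force: [-0.3, 0.1, -1.3]
finger_gap: 0.332
grasp_force: 59.8
```

```bash
python3 - <<'E'
from h import *
c=ctrl.camera_params("wrist");p,d=ctrl.capture("wrist"); cv2.imwrite("pics/w4.png",p)
go([.6357,-.171,.047])
z=ctrl.state()["tool_pos"]
# held top: bright disc
h,s,v=cv2.split(cv2.cvtColor(p,cv2.COLOR_BGR2HSV))
for ce,st,mm in blobs(p,(v>225)&(s<40),200,9000):
    P=cloud(c,d,mm); print(ce.round(1),st.tolist(),P.mean(0).round(4),(P.mean(0)-z).round(4))
E
```

```text
t 5.85 pos [ 0.6334 -0.1613  0.1408] yaw_err -0.08 z [-5.0e-04  1.2e-03 -1.0e+00] gap 0.334 F [-0.1  0.5 -1.9]
offset [-0.029 -0.122  1.173]
```

View pics/w4.png

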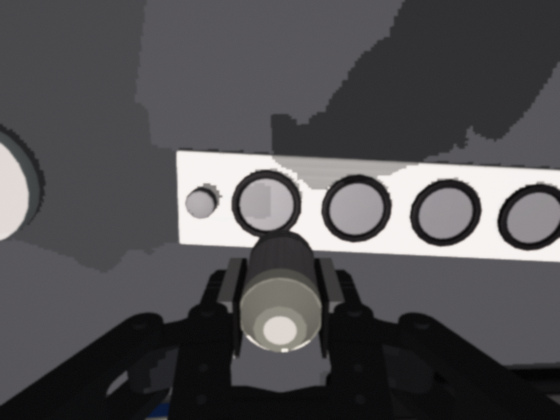

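The wrist view shows all four seats clearly, at (267,203), (357,208), (445,212) and (535,217), with white held at (280,330). I'll measure both the seats and the held part from this view.

```bash
cat >> h.py <<'E'
def seats(p,c,z=.009):
    h,s,v=cv2.split(cv2.cvtColor(p,cv2.COLOR_BGR2HSV)); out=[]
    for ce,st,mm in blobs(p,(v>90)&(s<60),500,6000):
        w,hh=st[2],st[3]
        if .8<w/hh<1.3 and st[4]>.7*w*hh and st[0]>1 and st[0]+w<559:
            X=onplane(c,ce,z); Y=[onplane(c,(ce[0]+q,ce[1]),z) for q in(-w/2,w/2)]
            print("seat",ce.round(1),st.tolist(),X.round(4),"dia %.4f"%(Y[1][1]-Y[0][1]))
E
python3 - <<'E'
from h import *
s0=ctrl.state()["tool_pos"];c=ctrl.camera_params("wrist"); p,d=ctrl.capture("wrist")
seats(p,c)
h,s,v=cv2.split(cv2.cvtColor(p,cv2.COLOR_BGR2HSV))
m=(v>200)&(s<60); m[:300]=0; m[350:]=0; m[:,:255]=0;m[:,310:]=0
for ce,st,mm in blobs(p,m,100,9000):
    P=cloud(c,d,mm); print("held",ce.round(1),st.tolist(),len(P),(onplane(c,ce,s0[2]+.0215)-s0).round(4), (P.mean(0)-s0).round(4) if len(P) else "")
E
```

```text
seat [266.2 203.8] [240, 178, 54, 53, 2237] [ 0.6346 -0.1715  0.009 ] dia 0.0397
seat [355.9 208.2] [329, 183, 54, 52, 2174] [ 0.6379 -0.1054  0.009 ] dia 0.0399
seat [445.1 212.7] [419, 188, 54, 50, 2115] [ 0.6413 -0.0391  0.009 ] dia 0.0400
held [279.5 330. ] [264, 317, 32, 27, 690] 685 [-0.0005 -0.0002  0.0215] [-0.0011 -0.0002  0.0225]
```

Request:
play_rows(
  fingers=[1,1,1,1,1,1],
  offset=[
    [-0.025,-0.12,0],
    [-0.025,-0.12,0.4],
    [-0.025,-0.12,0.8],
    [-0.025,-0.12,0.95],
    [-0.025,-0.12,0.95],
    [-0.025,-0.12,0.95],
  ],
  dr=[
    [0,0,0],
    [0,0,0],
    [0,0,0],
    [0,0,0],
    [0,0,0],
    [0,0,0],
  ],
)

```text
time: 6.5
tool_pos: [0.6362, -0.1735, 0.0663]
tool_rot: [0.001, 3.14, -0.001]
ft_force: [0.2, -0.0, -0.8]
finger_gap: 0.336
grasp_force: 59.7
```

```bash
python3 - <<'E'
from h import *
go([.6354,-.1712,.0485])
E
```

```text
t 6.50 pos [ 0.6362 -0.1735  0.0663] yaw_err 0.05 z [ 1.2e-03 -6.0e-04 -1.0e+00] gap 0.336 F [ 0.2 -0.  -0.8]
offset [0.01  0.029 0.223]
```

Request:
play_rows(
  fingers=[1,1,1,1,1],
  offset=[
    [0,0.02,0.1],
    [0,0.02,0.18],
    [0,0.02,0.22],
    [0,0.02,0.22],
    [0,0.02,0.22],
  ],
  dr=[
    [0,0,0],
    [0,0,0],
    [0,0,0],
    [0,0,0],
    [0,0,0],
  ],
)

```text
time: 7.0
tool_pos: [0.6359, -0.1712, 0.0482]
tool_rot: [0.001, 3.141, 0.0]
ft_force: [-1.1, 2.0, 4.9]
finger_gap: 0.335
grasp_force: 60.2
```

```bash
python3 - <<'E'
from h import *
go([.6354,-.1712,.0485])
for i in range(3): ctrl.capture("top"); print(ctrl.state()["tool_pos"].round(4))
E
```

```text
t 7.00 pos [ 0.6359 -0.1712  0.0482] yaw_err 0.03 z [ 9.e-04  3.e-04 -1.e+00] gap 0.335 F [-1.1  2.   4.9]
offset [ 0.006 -0.    -0.004]
[ 0.6359 -0.1712  0.0482]
[ 0.6359 -0.1712  0.0482]
[ 0.6359 -0.1712  0.0482]
```

Request:
play_rows(
  fingers=[-0.2,-0.2,-0.2,-0.2,-0.2,-0.2,-0.2,-0.2],
  offset=[
    [0,0,0],
    [0,0,0],
    [0,0,0],
    [0,0,-0.1],
    [0,0,-0.5],
    [0,0,-1],
    [0,0,-1],
    [0,0,-1],
  ],
  dr=[
    [0,0,0],
    [0,0,0],
    [0,0,0],
    [0,0,0],
    [0,0,0],
    [0,0,0],
    [0,0,0],
    [0,0,0],
  ],
)

```text
time: 7.95
tool_pos: [0.6363, -0.1719, 0.1294]
tool_rot: [0.001, 3.138, -0.001]
ft_force: [0.2, 0.5, -0.7]
finger_gap: 0.6
grasp_force: 0.0
```

Request:
play_rows(
  fingers=[-0.2,-0.2,-0.2,-0.2],
  offset=[
    [0.4,0.4,-0.2],
    [0.8,0.8,-0.5],
    [1,0.99,-0.8],
    [1,0.99,-0.8],
  ],
  dr=[
    [0,0,0],
    [0,0,0],
    [0,0,0],
    [0,0,0],
  ],
)

```text
time: 8.35
tool_pos: [0.5552, -0.0893, 0.1939]
tool_rot: [-0.005, 3.139, 0.003]
ft_force: [0.1, -0.6, 0.1]
finger_gap: 0.598
grasp_force: 0.0
```

Request:
play_rows(
  fingers=[-0.2,-0.2,-0.2,-0.2,-0.2,-0.2],
  offset=[
    [0.4,0.4,0],
    [0.8,0.8,0],
    [1,0.99,0],
    [1,0.99,0],
    [1,0.99,0],
    [1,0.99,0],
  ],
  dr=[
    [0,0,0],
    [0,0,0],
    [0,0,0],
    [0,0,0],
    [0,0,0],
    [0,0,0],
  ],
)

```text
time: 8.95
tool_pos: [0.4761, -0.0141, 0.191]
tool_rot: [-0.004, -3.141, 0.001]
ft_force: [0.2, -0.7, 0.3]
finger_gap: 0.601
grasp_force: 0.0
```

```bash
python3 - <<'E'
from h import *
p,d,c=look("blue",.051,[.465,-.013],save="pics/w5.png"); seats(p,c)
go([.465,-.013,.033])
E
```

```text
blue px [281.4 181.8] [261, 162, 42, 41, 1222] ztop 0.0524 top [ 0.4649 -0.0136] [ 0.4644 -0.0131] ext [0.0209 0.0209] bbox mid [ 0.4715 -0.0132] ray@ztop-4 [ 0.4634 -0.0133]
seat [255.  347.8] [235, 331, 41, 35, 1093] [ 0.6421 -0.0398  0.009 ] dia 0.0409
seat [321.3 350.6] [302, 334, 40, 34, 1077] [0.6455 0.0264 0.009 ] dia 0.0400
t 9.00 pos [ 0.4761 -0.0141  0.1911] yaw_err 0.15 z [-6.e-04 -8.e-04 -1.e+00] gap 0.604 F [0.5 0.4 0.2]
offset [0.138 0.015 1.976]
```

View pics/w5.png

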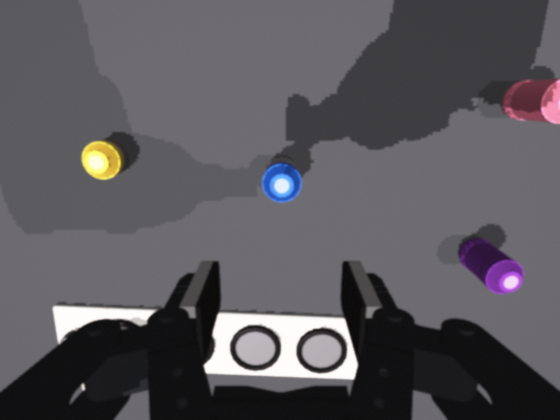

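Blue is at (281,182). The white objective's seat is hidden behind the left finger here, so I'll check it later.

Request:
play_rows(
  fingers=[-0.2,-0.2,-0.2,-0.2],
  offset=[
    [0.15,0.01,0.2],
    [0.15,0.01,0.6],
    [0.15,0.01,1],
    [0.15,0.01,1],
  ],
  dr=[
    [0,0,0],
    [0,0,0],
    [0,0,0],
    [0,0,0],
  ],
)

```text
time: 9.4
tool_pos: [0.4611, -0.0132, 0.1078]
tool_rot: [-0.004, -3.134, 0.003]
ft_force: [-0.1, -0.1, 0.1]
finger_gap: 0.595
grasp_force: 0.0
```

Request:
play_rows(
  fingers=[-0.2,-0.2,-0.2,-0.2,1,1,1,1],
  offset=[
    [0,0,0.4],
    [0,0,0.8],
    [0,0,0.97],
    [0,0,0.97],
    [0,0,0.97],
    [0,0,0.97],
    [0,0,0.97],
    [0,0,0.97],
  ],
  dr=[
    [0,0,0],
    [0,0,0],
    [0,0,0],
    [0,0,0],
    [0,0,0],
    [0,0,0],
    [0,0,0],
    [0,0,0],
  ],
)

```text
time: 10.2
tool_pos: [0.4651, -0.0124, 0.0356]
tool_rot: [0.002, 3.138, 0.0]
ft_force: [-0.8, -0.6, 6.4]
finger_gap: 0.329
grasp_force: 59.3
```

Request:
play_rows(
  fingers=[1,1],
  offset=[
    [0,0,0],
    [0,0,0],
  ],
  dr=[
    [0,0,0],
    [0,0,0],
  ],
)

```text
time: 10.4
tool_pos: [0.4651, -0.0124, 0.0356]
tool_rot: [0.002, 3.138, 0.0]
ft_force: [-0.5, -1.3, 7.3]
finger_gap: 0.331
grasp_force: 59.3
```

Request:
play_rows(
  fingers=[1,1,1,1],
  offset=[
    [0,0,-0.3],
    [0,0,-0.7],
    [0,0,-1],
    [0,0,-1],
  ],
  dr=[
    [0,0,0],
    [0,0,0],
    [0,0,0],
    [0,0,0],
  ],
)

```text
time: 10.8
tool_pos: [0.4661, -0.0121, 0.1178]
tool_rot: [0.001, 3.135, 0.002]
ft_force: [0.6, 0.4, -2.7]
finger_gap: 0.331
grasp_force: 59.8
```

Request:
play_rows(
  fingers=[1,1,1,1],
  offset=[
    [-0.3,-0.15,-0.2],
    [-0.7,-0.35,-0.3],
    [-1,-0.55,-0.3],
    [-1,-0.55,-0.3],
  ],
  dr=[
    [0,0,0],
    [0,0,0],
    [0,0,0],
    [0,0,0],
  ],
)

```text
time: 11.2
tool_pos: [0.5458, -0.0588, 0.1377]
tool_rot: [0.005, 3.14, -0.003]
ft_force: [-0.3, -0.0, -2.5]
finger_gap: 0.332
grasp_force: 59.7
```

Request:
play_rows(
  fingers=[1,1,1,1,1,1],
  offset=[
    [-0.3,-0.15,0],
    [-0.7,-0.35,0],
    [-0.95,-0.55,0],
    [-0.95,-0.55,0],
    [-0.95,-0.55,0],
    [-0.95,-0.55,0],
  ],
  dr=[
    [0,0,0],
    [0,0,0],
    [0,0,0],
    [0,0,0],
    [0,0,0],
    [0,0,0],
  ],
)

```text
time: 11.8
tool_pos: [0.6186, -0.0992, 0.1373]
tool_rot: [-0.0, -3.14, -0.001]
ft_force: [0.3, 0.7, -2.0]
finger_gap: 0.331
grasp_force: 59.8
```

```bash
cat >> h.py <<'E'
def held(p,c,s0,k,dz):
    h,s,v=cv2.split(cv2.cvtColor(p,cv2.COLOR_BGR2HSV)); m=(h>=HUE[k][0]-5)&(h<=HUE[k][1]+5)&(s>60)&(v>40)
    m[:,:225]=0;m[:,335:]=0;m[:240]=0
    m=cv2.morphologyEx(m.astype(np.uint8),cv2.MORPH_CLOSE,np.ones((15,15)))
    for ce,st,mm in blobs(p,m,400,20000): print("held",st.tolist(),(onplane(c,ce,s0[2]+dz)-s0).round(4))
E
python3 - <<'E'
from h import *
s0=ctrl.state()["tool_pos"];c=ctrl.camera_params("wrist"); p,d=ctrl.capture("wrist"); cv2.imwrite("pics/w6.png",p)
seats(p,c); held(p,c,s0,"blue",.014); go([.6383,-.1054,.0425])
E
```

```text
seat [360.6 233.2] [334, 209, 54, 50, 2099] [ 0.6414 -0.0394  0.009 ] dia 0.0401
seat [449.2 237.4] [423, 213, 53, 50, 2044] [0.6447 0.0269 0.009 ] dia 0.0395
seat [280.7 322.3] [266, 309, 31, 27, 654] [ 0.718  -0.0988  0.009 ] dia 0.0249
held [242, 264, 78, 81, 4620] [-0.0065  0.0001  0.014 ]
t 11.85 pos [ 0.6187 -0.0991  0.1375] yaw_err -0.01 z [-1.1e-03  8.0e-04 -1.0e+00] gap 0.331 F [ 0.1  0.3 -2.4]
offset [-0.246 -0.079  1.188]
```

View pics/w6.png

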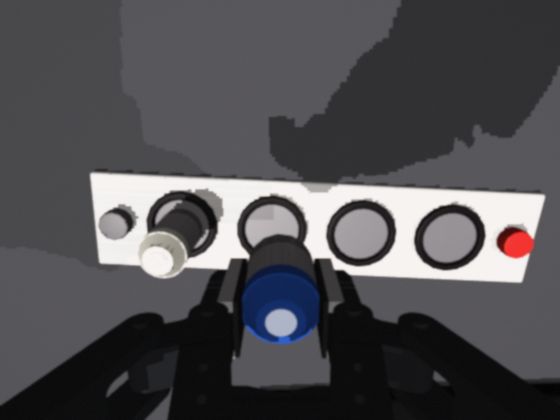

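White is standing in its seat at (180,225), the far end from the red stud at (515,242). Next I'll place blue in the seat beside it.

Request:
play_rows(
  fingers=[1,1,1,1,1,1],
  offset=[
    [-0.2,-0.065,0],
    [-0.225,-0.065,0.3],
    [-0.225,-0.065,0.7],
    [-0.225,-0.065,0.93],
    [-0.225,-0.065,0.93],
    [-0.225,-0.065,0.93],
  ],
  dr=[
    [0,0,0],
    [0,0,0],
    [0,0,0],
    [0,0,0],
    [0,0,0],
    [0,0,0],
  ],
)

```text
time: 12.45
tool_pos: [0.6374, -0.1049, 0.0641]
tool_rot: [-0.0, -3.141, -0.0]
ft_force: [0.6, -0.0, -1.9]
finger_gap: 0.328
grasp_force: 59.8
```

```bash
python3 - <<'E'
from h import *
go([.6375,-.1054,.0447])
E
```

```text
t 12.45 pos [ 0.6374 -0.1049  0.0641] yaw_err 0.01 z [-1.e-04  2.e-04 -1.e+00] gap 0.328 F [ 0.6 -0.  -1.9]
offset [-0.001 -0.006  0.242]
```

Request:
play_rows(
  fingers=[1,1,1,1,-0.2,-0.2,-0.2,-0.2],
  offset=[
    [0,0,0.12],
    [0,0,0.24],
    [0,0,0.24],
    [0,0,0.24],
    [0,0,0.24],
    [0,0,0.24],
    [0,0,0.24],
    [0,0,0.24],
  ],
  dr=[
    [0,0,0],
    [0,0,0],
    [0,0,0],
    [0,0,0],
    [0,0,0],
    [0,0,0],
    [0,0,0],
    [0,0,0],
  ],
)

```text
time: 13.25
tool_pos: [0.6376, -0.1055, 0.0444]
tool_rot: [0.001, 3.141, -0.0]
ft_force: [0.1, 0.2, -0.2]
finger_gap: 0.6
grasp_force: 0.0
```

Request:
play_rows(
  fingers=[-0.2,-0.2,-0.2,-0.2,-0.2],
  offset=[
    [0,0,-0.1],
    [0,0,-0.4],
    [0,0,-0.9],
    [0,0,-1],
    [0,0,-1],
  ],
  dr=[
    [0,0,0],
    [0,0,0],
    [0,0,0],
    [0,0,0],
    [0,0,0],
  ],
)

```text
time: 13.75
tool_pos: [0.639, -0.1059, 0.1272]
tool_rot: [0.001, 3.137, -0.001]
ft_force: [-0.0, -0.5, -0.6]
finger_gap: 0.601
grasp_force: 0.0
```

Request:
play_rows(
  fingers=[-0.2,-0.2,-0.2,-0.2],
  offset=[
    [0.4,-0.4,-0.3],
    [0.8,-0.8,-0.6],
    [1,-1,-0.8],
    [1,-1,-0.8],
  ],
  dr=[
    [0,0,0],
    [0,0,0],
    [0,0,0],
    [0,0,0],
  ],
)

```text
time: 14.15
tool_pos: [0.5553, -0.1904, 0.1904]
tool_rot: [0.013, 3.139, -0.003]
ft_force: [0.8, -0.3, 0.4]
finger_gap: 0.605
grasp_force: 0.0
```

Request:
play_rows(
  fingers=[-0.2,-0.2,-0.2,-0.2,-0.2,-0.2],
  offset=[
    [0.4,-0.4,0],
    [0.8,-0.8,0],
    [1,-1,0],
    [1,-1,0],
    [1,-1,0],
    [1,-1,0],
  ],
  dr=[
    [0,0,0],
    [0,0,0],
    [0,0,0],
    [0,0,0],
    [0,0,0],
    [0,0,0],
  ],
)

```text
time: 14.75
tool_pos: [0.4784, -0.2636, 0.1874]
tool_rot: [0.003, -3.141, -0.001]
ft_force: [-0.3, 0.4, 0.1]
finger_gap: 0.599
grasp_force: 0.0
```

```bash
python3 - <<'E'
from h import *
p,d,c=look("green",.042,[.457,-.286],save="pics/w7.png")
go([.457,-.286,.028])
E
```

```text
green px [250.1 166.7] [230, 147, 41, 41, 1146] ztop 0.0434 top [ 0.4566 -0.2867] [ 0.4563 -0.2865] ext [0.0214 0.0205] bbox mid [ 0.4612 -0.2895] ray@ztop-4 [ 0.4553 -0.2865]
t 14.80 pos [ 0.4785 -0.2636  0.1876] yaw_err -0.12 z [-9.e-04  6.e-04 -1.e+00] gap 0.599 F [ 0.  -0.2  0.6]
offset [ 0.267 -0.281  1.995]
```

Request:
play_rows(
  fingers=[-0.2,-0.2,-0.2,-0.2,-0.2],
  offset=[
    [0.2,-0.2,0.1],
    [0.28,-0.286,0.5],
    [0.28,-0.286,1],
    [0.28,-0.286,1],
    [0.28,-0.286,1],
  ],
  dr=[
    [0,0,0],
    [0,0,0],
    [0,0,0],
    [0,0,0],
    [0,0,0],
  ],
)

```text
time: 15.3
tool_pos: [0.4554, -0.2872, 0.1083]
tool_rot: [0.001, -3.14, -0.001]
ft_force: [0.6, -0.6, 0.6]
finger_gap: 0.601
grasp_force: 0.0
```

```bash
python3 - <<'E'
from h import *
go([.4562,-.2865,.029])
E
```

```text
t 15.30 pos [ 0.4554 -0.2872  0.1083] yaw_err -0.05 z [-1.8e-03  6.0e-04 -1.0e+00] gap 0.601 F [ 0.6 -0.6  0.6]
offset [-0.011  0.009  0.992]
```

Request:
play_rows(
  fingers=[-0.2,-0.2,-0.2,-0.2,1,1,1,1],
  offset=[
    [0,0,0.4],
    [0,0,0.8],
    [0,0,0.98],
    [0,0,0.98],
    [0,0,0.98],
    [0,0,0.98],
    [0,0,0.98],
    [0,0,0.98],
  ],
  dr=[
    [0,0,0],
    [0,0,0],
    [0,0,0],
    [0,0,0],
    [0,0,0],
    [0,0,0],
    [0,0,0],
    [0,0,0],
  ],
)

```text
time: 16.1
tool_pos: [0.4565, -0.2889, 0.0322]
tool_rot: [0.001, 3.138, -0.002]
ft_force: [0.0, 2.0, 6.2]
finger_gap: 0.325
grasp_force: 59.1
```

Request:
play_rows(
  fingers=[1,1],
  offset=[
    [0,0,0],
    [0,0,0],
  ],
  dr=[
    [0,0,0],
    [0,0,0],
  ],
)

```text
time: 16.3
tool_pos: [0.4565, -0.2889, 0.0322]
tool_rot: [0.001, 3.138, -0.002]
ft_force: [-1.0, 1.1, 6.6]
finger_gap: 0.323
grasp_force: 59.1
```

Request:
play_rows(
  fingers=[1,1,1,1],
  offset=[
    [0,0,-0.3],
    [0,0,-0.7],
    [0,0,-1],
    [0,0,-1],
  ],
  dr=[
    [0,0,0],
    [0,0,0],
    [0,0,0],
    [0,0,0],
  ],
)

```text
time: 16.7
tool_pos: [0.4573, -0.2899, 0.1146]
tool_rot: [0.002, 3.134, -0.005]
ft_force: [0.1, -0.5, -1.6]
finger_gap: 0.328
grasp_force: 59.6
```

Request:
play_rows(
  fingers=[1,1,1,1],
  offset=[
    [-0.3,0.4,-0.2],
    [-0.6,0.8,-0.4],
    [-0.75,1,-0.5],
    [-0.75,1,-0.5],
  ],
  dr=[
    [0,0,0],
    [0,0,0],
    [0,0,0],
    [0,0,0],
  ],
)

```text
time: 17.1
tool_pos: [0.518, -0.2043, 0.1509]
tool_rot: [-0.009, 3.139, 0.002]
ft_force: [0.4, -0.0, -1.5]
finger_gap: 0.322
grasp_force: 59.6
```

Request:
play_rows(
  fingers=[1,1,1,1],
  offset=[
    [-0.3,0.4,0],
    [-0.6,0.8,0],
    [-0.75,1,0],
    [-0.75,1,0],
  ],
  dr=[
    [0,0,0],
    [0,0,0],
    [0,0,0],
    [0,0,0],
  ],
)

```text
time: 17.5
tool_pos: [0.5763, -0.1248, 0.1489]
tool_rot: [0.007, -3.141, -0.002]
ft_force: [-0.2, -0.1, -0.9]
finger_gap: 0.326
grasp_force: 59.6
```

Request:
play_rows(
  fingers=[1,1,1,1,1,1],
  offset=[
    [-0.2,0.4,0],
    [-0.4,0.8,0],
    [-0.6,1,0],
    [-0.6,1,0],
    [-0.6,1,0],
    [-0.6,1,0],
  ],
  dr=[
    [0,0,0],
    [0,0,0],
    [0,0,0],
    [0,0,0],
    [0,0,0],
    [0,0,0],
  ],
)

```text
time: 18.1
tool_pos: [0.6222, -0.051, 0.1497]
tool_rot: [-0.006, -3.141, 0.002]
ft_force: [0.4, -0.4, -2.0]
finger_gap: 0.325
grasp_force: 59.6
```

```bash
python3 - <<'E'
from h import *
s0=ctrl.state()["tool_pos"];c=ctrl.camera_params("wrist"); p,d=ctrl.capture("wrist"); cv2.imwrite("pics/w8.png",p)
seats(p,c); held(p,c,s0,"green",.01); go([.6418,-.0394,.040])
h,s,v=cv2.split(cv2.cvtColor(p,cv2.COLOR_BGR2HSV))
for ce,st,mm in blobs(p,(v>150)&(s<110)&(np.indices(v.shape)[0]>290)&(abs(np.indices(v.shape)[1]-280)<35),200,2000): print(ce,st,onplane(c,ce,s0[2]+.042-.031)-s0)
E
```

```text
seat [295.8 221.3] [270, 199, 52, 48, 1861] [ 0.6401 -0.0393  0.009 ] dia 0.0401
seat [380.9 226.7] [356, 203, 51, 48, 1940] [0.6447 0.0266 0.009 ] dia 0.0395
seat [280.2 314.2] [265, 301, 31, 27, 649] [ 0.7225 -0.0517  0.009 ] dia 0.0260
held [244, 259, 74, 77, 4147] [-0.0068  0.0001  0.01  ]
t 18.15 pos [ 0.6224 -0.0508  0.1498] yaw_err 0.22 z [-6.e-04 -1.e-03 -1.e+00] gap 0.325 F [ 0.   0.4 -1.7]
offset [-0.243  0.145  1.373]
[280.2555205  314.59936909] [266 302  30  26 634] [5.35866742e-04 9.98201818e-05 1.10000000e-02]
```

View pics/w8.png

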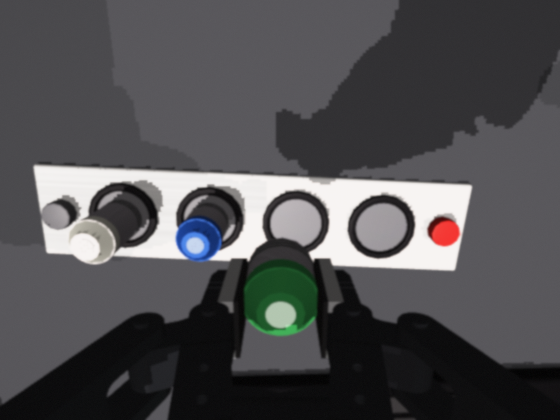

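White and blue both stand in their seats, at (123,215) and (208,220). The free seat for green is at (296,221).

Request:
play_rows(
  fingers=[1,1,1,1,1,1],
  offset=[
    [-0.2,0.12,0],
    [-0.23,0.14,0.3],
    [-0.23,0.14,0.7],
    [-0.23,0.14,1],
    [-0.23,0.14,1],
    [-0.23,0.14,1],
  ],
  dr=[
    [0,0,0],
    [0,0,0],
    [0,0,0],
    [0,0,0],
    [0,0,0],
    [0,0,0],
  ],
)

```text
time: 18.75
tool_pos: [0.6413, -0.0383, 0.0704]
tool_rot: [-0.003, -3.141, 0.001]
ft_force: [0.2, -1.1, -0.4]
finger_gap: 0.324
grasp_force: 59.6
```

```bash
python3 - <<'E'
from h import *
go([.6411,-.0394,.0412])
E
```

```text
t 18.75 pos [ 0.6413 -0.0383  0.0704] yaw_err 0.13 z [-4.e-04 -5.e-04 -1.e+00] gap 0.324 F [ 0.2 -1.1 -0.4]
offset [ 0.003 -0.013  0.365]
```

Request:
play_rows(
  fingers=[1,1,1,1,-0.2,-0.2,-0.2,-0.2],
  offset=[
    [0,-0.01,0.2],
    [0,-0.01,0.36],
    [0,-0.01,0.36],
    [0,-0.01,0.36],
    [0,-0.01,0.36],
    [0,-0.01,0.36],
    [0,-0.01,0.36],
    [0,-0.01,0.36],
  ],
  dr=[
    [0,0,0],
    [0,0,0],
    [0,0,0],
    [0,0,0],
    [0,0,0],
    [0,0,0],
    [0,0,0],
    [0,0,0],
  ],
)

```text
time: 19.55
tool_pos: [0.6417, -0.0379, 0.0412]
tool_rot: [0.001, 3.141, -0.0]
ft_force: [-0.2, 1.0, -0.2]
finger_gap: 0.603
grasp_force: 0.0
```

Request:
play_rows(
  fingers=[-0.2,-0.2,-0.2,-0.2,-0.2],
  offset=[
    [0,0,-0.1],
    [0,0,-0.4],
    [0,0,-0.9],
    [0,0,-1],
    [0,0,-1],
  ],
  dr=[
    [0,0,0],
    [0,0,0],
    [0,0,0],
    [0,0,0],
    [0,0,0],
  ],
)

```text
time: 20.05
tool_pos: [0.6431, -0.0382, 0.124]
tool_rot: [0.001, 3.137, 0.0]
ft_force: [-0.4, 0.1, 0.3]
finger_gap: 0.601
grasp_force: 0.0
```

Request:
play_rows(
  fingers=[-0.2,-0.2,-0.2,-0.2],
  offset=[
    [0.4,-0.3,-0.3],
    [0.8,-0.55,-0.6],
    [1,-0.7,-0.8],
    [1,-0.7,-0.8],
  ],
  dr=[
    [0,0,0],
    [0,0,0],
    [0,0,0],
    [0,0,0],
  ],
)

```text
time: 20.45
tool_pos: [0.5602, -0.097, 0.1869]
tool_rot: [0.008, 3.14, -0.001]
ft_force: [0.5, 0.1, -0.6]
finger_gap: 0.604
grasp_force: 0.0
```

Request:
play_rows(
  fingers=[-0.2,-0.2,-0.2,-0.2,-0.2,-0.2],
  offset=[
    [0.4,-0.3,0],
    [0.8,-0.6,0],
    [1,-0.7,0],
    [1,-0.7,0],
    [1,-0.7,0],
    [1,-0.7,0],
  ],
  dr=[
    [0,0,0],
    [0,0,0],
    [0,0,0],
    [0,0,0],
    [0,0,0],
    [0,0,0],
  ],
)

```text
time: 21.05
tool_pos: [0.4824, -0.1485, 0.1844]
tool_rot: [0.002, -3.141, -0.0]
ft_force: [0.3, -0.4, -0.2]
finger_gap: 0.601
grasp_force: 0.0
```

```bash
python3 - <<'E'
from h import *
p,d,c=look("yellow",.033,[.451,-.157])
go([.451,-.157,.024])
E
```

```text
yellow px [268.3 152.2] [248, 132, 41, 42, 1196] ztop 0.0344 top [ 0.4501 -0.1575] [ 0.4498 -0.1574] ext [0.0213 0.0206] bbox mid [ 0.4533 -0.159 ] ray@ztop-4 [ 0.4491 -0.1578]
t 21.10 pos [ 0.4824 -0.1486  0.1845] yaw_err -0.08 z [-8.e-04 -1.e-04 -1.e+00] gap 0.602 F [0.1 0.7 0.4]
offset [ 0.391 -0.104  2.007]
```

Request:
play_rows(
  fingers=[-0.2,-0.2,-0.2,-0.2,-0.2],
  offset=[
    [0.3,-0.1,0.1],
    [0.4,-0.11,0.5],
    [0.4,-0.11,1],
    [0.4,-0.11,1],
    [0.4,-0.11,1],
  ],
  dr=[
    [0,0,0],
    [0,0,0],
    [0,0,0],
    [0,0,0],
    [0,0,0],
  ],
)

```text
time: 21.6
tool_pos: [0.4497, -0.1582, 0.1052]
tool_rot: [0.0, -3.14, 0.0]
ft_force: [1.1, -0.1, 1.2]
finger_gap: 0.6
grasp_force: 0.0
```

```bash
python3 - <<'E'
from h import *
go([.4497,-.1575,.024])
E
```

```text
t 21.60 pos [ 0.4497 -0.1582  0.1052] yaw_err -0.01 z [-2.e-03 -3.e-04 -1.e+00] gap 0.600 F [ 1.1 -0.1  1.2]
offset [-0.002  0.009  1.015]
```

Request:
play_rows(
  fingers=[-0.2,-0.2,-0.2,-0.2,-0.2],
  offset=[
    [0,0,0.4],
    [0,0,0.8],
    [0,0,1],
    [0,0,1],
    [0,0,1],
  ],
  dr=[
    [0,0,0],
    [0,0,0],
    [0,0,0],
    [0,0,0],
    [0,0,0],
  ],
)

```text
time: 22.1
tool_pos: [0.4511, -0.1588, 0.0268]
tool_rot: [0.0, 3.14, -0.001]
ft_force: [-0.3, -0.5, 0.6]
finger_gap: 0.602
grasp_force: 0.0
```

Request:
play_rows(
  fingers=[-0.2,1,1,1,1,1,1],
  offset=[
    [0.01,0,0.02],
    [0.01,0,0.02],
    [0.01,0,0.02],
    [0.01,0,0.02],
    [0.01,0,0.02],
    [0.01,0,0.02],
    [0.01,0,0.02],
  ],
  dr=[
    [0,0,0],
    [0,0,0],
    [0,0,0],
    [0,0,0],
    [0,0,0],
    [0,0,0],
    [0,0,0],
  ],
)

```text
time: 22.8
tool_pos: [0.4495, -0.1587, 0.0248]
tool_rot: [0.001, 3.14, 0.0]
ft_force: [-2.3, 1.0, 9.2]
finger_gap: 0.324
grasp_force: 58.4
```

Request:
play_rows(
  fingers=[1,1,1,1],
  offset=[
    [0,0,-0.3],
    [0,0,-0.7],
    [0,0,-1],
    [0,0,-1],
  ],
  dr=[
    [0,0,0],
    [0,0,0],
    [0,0,0],
    [0,0,0],
  ],
)

```text
time: 23.2
tool_pos: [0.4509, -0.1593, 0.1071]
tool_rot: [0.002, 3.135, -0.001]
ft_force: [-0.7, 0.2, -0.8]
finger_gap: 0.324
grasp_force: 59.6
```

Request:
play_rows(
  fingers=[1,1,1,1],
  offset=[
    [-0.4,0.4,-0.2],
    [-0.8,0.8,-0.3],
    [-1,1,-0.4],
    [-1,1,-0.4],
  ],
  dr=[
    [0,0,0],
    [0,0,0],
    [0,0,0],
    [0,0,0],
  ],
)

```text
time: 23.6
tool_pos: [0.5313, -0.0746, 0.1358]
tool_rot: [-0.008, 3.14, 0.002]
ft_force: [-0.1, -0.1, -0.8]
finger_gap: 0.327
grasp_force: 59.6
```

Request:
play_rows(
  fingers=[1,1,1,1,1,1],
  offset=[
    [-0.4,0.4,0],
    [-0.8,0.8,0],
    [-1,1,0],
    [-1,1,0],
    [-1,1,0],
    [-1,1,0],
  ],
  dr=[
    [0,0,0],
    [0,0,0],
    [0,0,0],
    [0,0,0],
    [0,0,0],
    [0,0,0],
  ],
)

```text
time: 24.2
tool_pos: [0.6078, -0.0007, 0.1351]
tool_rot: [-0.005, -3.14, 0.001]
ft_force: [-0.2, -0.1, -1.0]
finger_gap: 0.325
grasp_force: 59.6
```

```bash
python3 - <<'E'
from h import *
s0=ctrl.state()["tool_pos"];c=ctrl.camera_params("wrist"); p,d=ctrl.capture("wrist"); cv2.imwrite("pics/w9.png",p)
seats(p,c); go([.6448,.0267,.035])
h,s,v=cv2.split(cv2.cvtColor(p,cv2.COLOR_BGR2HSV))
held(p,c,s0,"yellow",.006)
E
```

```text
t 24.25 pos [ 0.6079 -0.0007  0.1353] yaw_err 0.19 z [-8.e-04 -7.e-04 -1.e+00] gap 0.320 F [ 0.1  0.  -0.8]
offset [-0.461  0.345  1.253]
held [243, 257, 75, 78, 4413] [-0.0047  0.0001  0.006 ]
```

View pics/w9.png

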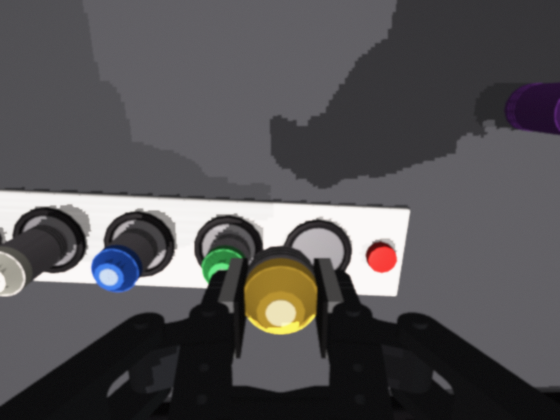

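White, blue and green are standing in order, and the last free seat at (318,248) is beside the red stud at (381,257). Yellow is held at (280,312).

Request:
play_rows(
  fingers=[1,1,1,1,1,1,1],
  offset=[
    [-0.25,0.2,0],
    [-0.44,0.335,0],
    [-0.44,0.335,0.3],
    [-0.44,0.335,0.7],
    [-0.44,0.335,0.95],
    [-0.44,0.335,0.95],
    [-0.44,0.335,0.95],
  ],
  dr=[
    [0,0,0],
    [0,0,0],
    [0,0,0],
    [0,0,0],
    [0,0,0],
    [0,0,0],
    [0,0,0],
  ],
)

```text
time: 24.95
tool_pos: [0.6439, 0.027, 0.0601]
tool_rot: [-0.003, -3.142, 0.001]
ft_force: [0.1, -0.3, -0.4]
finger_gap: 0.321
grasp_force: 59.6
```

```bash
python3 - <<'E'
from h import *
go([.6437,.0267,.0342])
E
```

```text
t 24.95 pos [0.6439 0.027  0.0601] yaw_err 0.12 z [-1.e-04 -4.e-04 -1.e+00] gap 0.321 F [ 0.1 -0.3 -0.4]
offset [ 0.003 -0.004  0.324]
```

Request:
play_rows(
  fingers=[1,1,1,1,-0.2,-0.2,-0.2,-0.2],
  offset=[
    [0,0,0.2],
    [0,0,0.32],
    [0,0,0.32],
    [0,0,0.32],
    [0,0,0.32],
    [0,0,0.32],
    [0,0,0.32],
    [0,0,0.32],
  ],
  dr=[
    [0,0,0],
    [0,0,0],
    [0,0,0],
    [0,0,0],
    [0,0,0],
    [0,0,0],
    [0,0,0],
    [0,0,0],
  ],
)

```text
time: 25.75
tool_pos: [0.6441, 0.0281, 0.034]
tool_rot: [0.001, 3.141, 0.0]
ft_force: [-1.1, -0.4, 0.4]
finger_gap: 0.594
grasp_force: 0.0
```

Request:
play_rows(
  fingers=[-0.2,-0.2,-0.2,-0.2,-0.2],
  offset=[
    [0,0,-0.1],
    [0,0,-0.4],
    [0,0,-0.9],
    [0,0,-1],
    [0,0,-1],
  ],
  dr=[
    [0,0,0],
    [0,0,0],
    [0,0,0],
    [0,0,0],
    [0,0,0],
  ],
)

```text
time: 26.25
tool_pos: [0.6456, 0.028, 0.1168]
tool_rot: [0.001, 3.137, 0.001]
ft_force: [0.1, 0.1, -0.4]
finger_gap: 0.601
grasp_force: 0.0
```

Request:
play_rows(
  fingers=[-0.2,-0.2,-0.2,-0.2,-0.2,-0.2],
  offset=[
    [0.1,-0.4,-0.5],
    [0.1,-0.8,-1],
    [0.1,-1,-1],
    [0.1,-1,-1],
    [0.1,-1,-1],
    [0.1,-1,-1],
  ],
  dr=[
    [0,0,0],
    [0,0,0],
    [0,0,0],
    [0,0,0],
    [0,0,0],
    [0,0,0],
  ],
)

```text
time: 26.85
tool_pos: [0.6354, -0.05, 0.1919]
tool_rot: [0.002, -3.139, -0.002]
ft_force: [0.7, 0.3, 0.2]
finger_gap: 0.601
grasp_force: 0.0
```

```bash
python3 - <<'E'
from h import *
go(None)
c=ctrl.camera_params("wrist")
for k,z,n in(("yellow",.042,(.645,.0266)),("green",.051,(.6418,-.0394)),("blue",.06,(.6383,-.1054)),("white",.069,(.6353,-.1713))):
    p,d,c=look(k,z,n)
cv2.imwrite("pics/w10.png",p)
E
```

```text
t 26.85 pos [ 0.6354 -0.05    0.1919] yaw_err -0.07 z [-0.003  0.001 -1.   ] gap 0.601 F [0.7 0.3 0.2]
yellow px [375.5 203.8] [356, 185, 40, 39, 1220] ztop 0.0436 top [0.6442 0.0277] [0.6442 0.0275] ext [0.02  0.021] bbox mid [0.6488 0.0312] ray@ztop-4 [0.6426 0.0261]
green px [295.2 202.7] [276, 184, 40, 39, 1071] ztop 0.0525 top [ 0.641  -0.0378] [ 0.6409 -0.0379] ext [0.0209 0.0215] bbox mid [ 0.645  -0.0365] ray@ztop-4 [ 0.6393 -0.0383]
blue px [208.1 200. ] [188, 181, 41, 40, 1187] ztop 0.0616 top [ 0.6372 -0.1045] [ 0.6367 -0.1047] ext [0.0216 0.0213] bbox mid [ 0.6416 -0.1101] ray@ztop-4 [ 0.6349 -0.1039]
```

View pics/w10.png

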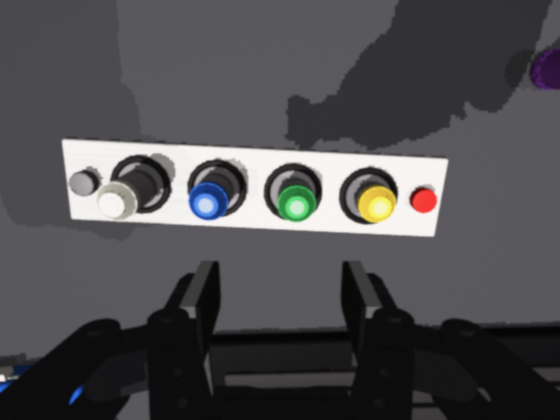

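All four objectives stand within about 2 mm of their seat centres, in the right order: white (118,200), blue (208,200), green (296,203), then yellow (377,205) beside the red stud (424,200). The gripper is clear, so I'm handing in.

```bash
python3 -c "
from rig import ctrl
print(ctrl.finish_job())"
```

```text
the job is handed in; nothing more can be done
None
```

I put all four objectives in the rack, upright and in order of length: yellow beside the red stud, then green, blue and white at the far end, with the eyepiece left alone, and handed the job in at about 27 s of the 99 s.

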